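# Close a plant sprayer for carrying: stow the pump handle, lock the collar

### The arm

A 6-joint arm with a two-finger parallel gripper is mounted at the origin on the work surface. World frame = base frame: x ahead of the robot, y to its left, z up, the work surface at z = 0. Lengths are in m, angles in degrees, forces in N, time in s.
With the tool pointing down it reaches from about 0.4 to 0.825 m from the base axis. Payload 7 kg.
Tool frame: the origin (TCP) lies at the very end of the fingers, on their centre line; the grasp point (between the pads) lies 19 mm behind it; y points along the fingers, x is the direction in which the jaws open and shut, and the axes are right-handed (so a half turn about y gives the same grasp; the last joint's range is limited). The gripper opens to 88 mm and grips with 3 to 60 N. Pads are 19 mm wide; open, the fingers measure 130 mm over their backs; the gripper's body (78 mm by 193 mm) begins 47 mm behind the grasp point.
Start: joints at [-57.806, 20.546, 0.682, 0, -70.136, -16.507], TCP at [0.182, -0.65, 0.203] pointing down, gripper open.
Joint ranges: [-176.03, 176.03], [-82.01, 121.73], [-58.28, 71.71], [-173.87, 95.51], [-174.79, -0.11], [-173.66, 173.66]. Speed limits (degrees/s): [136.94, 136.94, 172.46, 180, 180, 180].

### API

Orientations are given as [roll, pitch, yaw] about the fixed x, y, z axes, in that order (R = Rz(yaw) Ry(pitch) Rx(roll)).
In Python, from plant import ctrl gives the robot as it stands.
- The arm moves only by the shell command python3 -m crank 'ROWS'. ROWS is JSON, a list that holds one entry, the list of rows, each a list of 5 numbers: the closure, from -1 (fully open) to 1 (shut), then the shift along the tool's x, y, z in mm, then the turn about the tool's y in rad. In form: [[[claw, x, y, z, turn], ...]]. A call has 1 to 12 rows; each row is the pose to reach, as a shift and turn from the pose commanded when the call began, along the tool's axes at that moment; what a row does not reach only later rows make up. A row lasts 1/8 s, in which the tool goes at most 62.5 mm and 10.7 degrees, less where a joint would pass 70% of its speed; a pose out of reach is approached as far as the arm can. A call with a gripper value outside its range is refused whole. The fingers move at their own pace and stop on an object; the grip force is fixed at half the most. Time passes only in rows, so rows that repeat a pose let the fingers close. It gives the time, the measured TCP pose, the force and the opening at its end, in the units of the state.
- ctrl.get_obs(): the state, without advancing time (a new reading comes with each control period).
- ctrl.snapshot(name): name is "scene" or "side" or "wrist"; returns the picture (384x512x3 uint8, red, green, blue); there is no depth.
- ctrl.camera_model(name): a dict with "fx", "fy", "cx", "cy" (pixels), "origin" and "orientation" of the camera in the world; the wrist camera has in their place "hand_eye" (4x4, takes a point from camera to tool coordinates, whose origin is the TCP and whose axes are the tool frame's). Camera axes: x right, y down, z forward; pixel columns grow to the right and rows downward; lengths in m; the calibration is good to about 2 mm. A picture is of the moment at which its call begins: read the wrist's pose just before it. camera_model takes no time and is no camera call.
- ctrl.close_job(): hands the job in, once; it reports no verdict.
Trained networks look in the newest picture that a camera, given by its name, has taken for a name from the list of things; names that differ only in an ending like _2 or _b are one class to them, and where a whole thing is asked for, a point or a joint stands for the part that bears it (a point fixed in the world has none). Each returns a list of dicts, best first, with "confidence" (0 to 1); they miss things now and then, are a little off and sometimes report something else, mostly with a low value. They report only what shows in the picture. A call takes as long as a camera call.
- ctrl.find_in(camera, name): "extent" ([left, top, width, height] in pixels, round what is visible of it).
The state is a dict: "clock": time; "joint_pos": joint angles; "qvel": joint speeds; "tau": joint torques, N m; "tool_pos": TCP position; "orientation": TCP orientation; "force": force on the tool from outside, world axes, zero at the start; "moment": the same for the moment, N m; "opening": finger opening in m.
Only numpy, scipy, OpenCV 4.12 (cv2) and the standard library are available. Lean on these libraries where they do the work, as an engineer would, in place of code of your own. Each camera call takes 0.05 s, during which the arm holds its last target.

### The job

Get the pump sprayer ready to be carried: stow its black pump handle by turning it until the hidden keys find their notches and pushing it right down, and turn the green lock collar clockwise round to its stop, so that its red pointer stands at the red locked mark. Then let go, and leave the other things on the table where they are.

Things in the scene. Friction and masses are not known exactly. Their poses are not given: they have to be found in the camera images.
- sprayer: Fixed, heavy 3-litre pump sprayer standing upright: pale tank 160 mm across, black foot. Its shoulder slopes in from 145 mm height to the neck (66 mm across) at 194 mm; a small yellow relief valve stands on it (top at 187 mm, 60 mm from the axis). Origin: on the tank's axis at table level; z up, along the common axis of tank, collar and pump.
- locked_mark (a point): Middle of the red bar painted on the tank's shoulder: the locked mark, 49 mm from the axis on the sprayer's +x side, 183 mm above the table. A black dot, the open mark, lies 2.4 rad anticlockwise of it (seen from above).
- collar_centre (a point): Centre of the lock collar, on the sprayer's axis, 222 mm above the table. The collar is a ribbed green ring 60 mm across and 32 mm high (206 to 238 mm above the table) with a red pointer on its rim; grip it across its 60 mm from above. Nothing stands beside it down to the shoulder; the pump handle stands above its middle.
- collar (a joint): Angle of the lock collar, rad: grows as it turns clockwise seen from above. 0 = pointer at the black open dot; 2.4 = pointer at the red locked mark, hard against the stop. Starts between 0 and 0.5, so that it takes more than one grasp. It does not move up or down, stays where it is left, and turning it takes about 0.2 N m.
- handle_top (a point): Middle of the top of the pump handle, on the sprayer's axis; rises and falls with it. The handle is a round ribbed black knob 44 mm across, 30 mm high. Its top is 270 mm above the table when stowed (its bottom then 2 mm above the collar), 282 to 288 mm at the start. Sliding it takes about 4 N; it turns easily; it stays where it is left.
- barrel_rim (a point): Middle of the pump barrel's rim, on the axis under the handle, 252 mm above the table. Two opposite keys hidden in the handle stop on it (handle top at 281 mm) until they meet two notches; the handle then goes down 11 mm more and can turn no further. Play in a notch: 0.15 rad either way. Unseen: turning clockwise from above, the notches come after 0.35 to 1.35 rad.
- planter_a: Bystander: clear plastic globe planter with a white slotted basket, 96 mm across, 116 mm high, origin under its middle. Beside the sprayer.
- planter_b: Bystander: another such planter.
- cup: Bystander: blue ceramic cup, 76 mm across, 85 mm high, origin under its middle. Beside the sprayer.
- flask: Bystander: steel vacuum flask with a black cap, 68 mm across, 194 mm high, origin under its middle.
- water_bottle: Bystander: clear water bottle with a green label, 64 mm across, 200 mm high, origin under its middle.
- phone: Bystander: mobile phone lying on its back, 150 x 74 x 9 mm, origin under its middle.
- marker: Bystander: marker pen lying down, 128 mm long, 15 mm thick, origin under its middle.
- lance: Bystander: the sprayer's detached lance, black grip and brass tube, 320 mm long, lying along its x axis, origin under it.

How it is judged (in metres and radians):
At the end, for the whole second after the job is handed in: The pump handle is down in its notches (its top no more than 3 mm above the fully stowed height of 270 mm above the table) and the lock collar is at rest within 0.1 rad of the locked mark (2.4 rad) (z of handle_top in the frame of sprayer below 0.273 m and value of joint collar above 2.3 rad and velocity of joint collar below 0.05 rad/s); the robot touches nothing.
It fails at once if a bystander is pushed more than 30 mm from its place (distance of any of planter_a, planter_b, cup, flask, water_bottle, phone, marker, lance from where it was at the start of the episode above 0.03 m).
It fails at once if a standing bystander is knocked over (angle between any of planter_a, planter_b, cup, flask, water_bottle's own z axis and vertical above 0.5 rad).
It also fails if it takes over 58 s, if anything falls off the work surface, if the arm or the gripper's body presses on something with over 40 N, if the wrist force passes 120 N, or if a joint passes its speed limit or range.

## Working session

There is one attempt and no reset: what is moved stays moved. The work goes in short steps, Python scripts to look and compute and a shell command to move; the robot and the scene stay as the last step left them, time stands still between calls to the robot, and variables do not carry over. Pictures are saved under pics/ and viewed, and the job is handed in when it is done.

```bash
ls; mkdir -p pics
cat > h.py <<'E'
import numpy as np, cv2
from plant import ctrl
from scipy.spatial.transform import Rotation as R
def snap(n,f):
    o=ctrl.get_obs(); im=ctrl.snapshot(n); cv2.imwrite('pics/'+f,im[:,:,::-1]); return o,im
E
python3 - <<'E'
from h import *
o=ctrl.get_obs(); print(o)
for n in ['scene','side','wrist']:
    print(n,ctrl.camera_model(n)); snap(n,n+'0.png')
for c in ['scene','side']:
  for t in ['sprayer','collar','handle_top','planter_a','cup','flask','water_bottle','lance']:
    print(c,t,[(np.round(d['extent']).tolist(),round(d['confidence'],2)) for d in ctrl.find_in(c,t)[:3]])
E
```

```text
pics
{'clock': 0.0, 'joint_pos': array([-5.78062185e+01,  2.05906639e+01,  6.33879584e-01, -2.10062956e-02,
       -7.01346066e+01, -1.65061781e+01]), 'qvel': array([-0.05969918, -0.04961981,  0.05788012, -0.00478148,  0.05571675,
       -0.06175143]), 'tau': array([-8.37750595e-04, -5.82717562e+01,  2.93049717e+01,  6.99720427e+00,
        6.77498057e-03, -1.20564591e-04]), 'tool_pos': array([ 0.18234337, -0.64936167,  0.20212943]), 'orientation': array([-8.99929650e+01, -9.32356620e-02,  1.05680444e+02]), 'force': array([-0.95624443,  0.7645212 ,  0.93192887]), 'moment': array([-0.00031485, -0.01052315, -0.01868996]), 'opening': 0.08728772536722482}
scene {'fx': 451.7641550629177, 'fy': 451.7641550629177, 'cx': 253.62391398220805, 'cy': 182.3494181574918, 'origin': array([ 1.02207085, -0.62039186,  1.25078894]), 'orientation': array([-140.16223899,   -0.64319322,   29.11036053])}
side {'fx': 391.11436799891646, 'fy': 391.11436799891646, 'cx': 250.06664989424925, 'cy': 190.50821147522916, 'origin': array([0.51935301, 0.95525131, 0.82142462]), 'orientation': array([-128.88151414,    
[... 820 characters left out ...]
cene flask [([189.0, 161.0, 55.0, 79.0], 0.24)]
scene water_bottle [([290.0, 196.0, 23.0, 49.0], 0.84), ([256.0, 237.0, 30.0, 54.0], 0.67)]
scene lance [([222.0, 134.0, 79.0, 35.0], 0.82)]
side sprayer [([252.0, 139.0, 53.0, 102.0], 0.57)]
side collar [([267.0, 158.0, 23.0, 16.0], 0.61)]
side handle_top [([267.0, 137.0, 20.0, 18.0], 0.82), ([188.0, 136.0, 25.0, 36.0], 0.29)]
side planter_a [([241.0, 155.0, 26.0, 38.0], 0.79), ([188.0, 132.0, 23.0, 39.0], 0.55)]
side cup [([285.0, 232.0, 30.0, 44.0], 0.91), ([250.0, 138.0, 55.0, 104.0], 0.32)]
side flask [([181.0, 142.0, 27.0, 65.0], 0.78)]
side water_bottle [([169.0, 182.0, 24.0, 64.0], 0.88)]
side lance [([216.0, 316.0, 140.0, 15.0], 0.78)]
```

View images.

View pics/scene0.png

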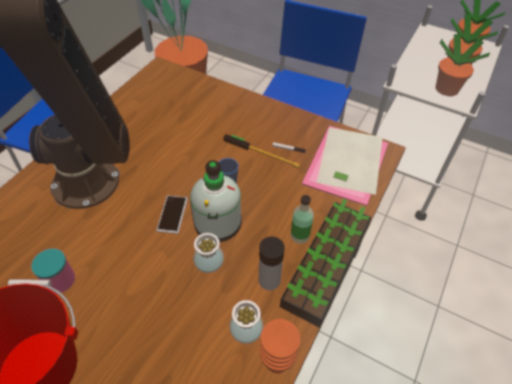

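View pics/side0.png

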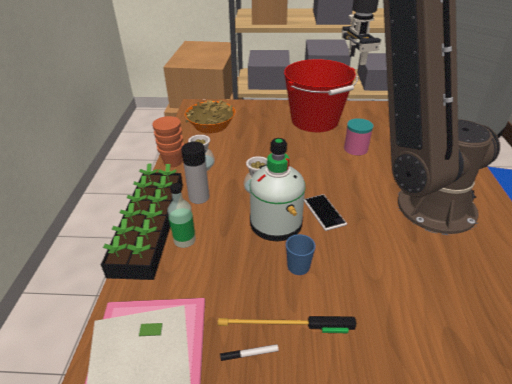

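View pics/wrist0.png

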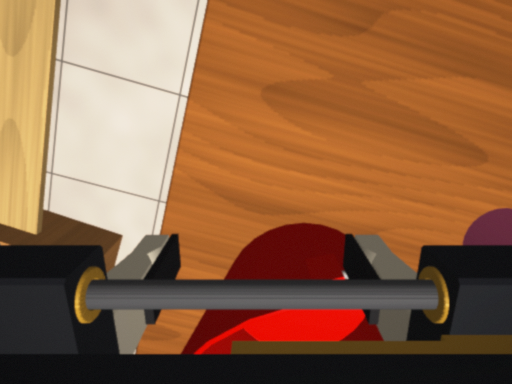

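```bash
cat >> h.py <<'E'
from scipy.optimize import least_squares
def cam(n,o=None):
    m=ctrl.camera_model(n)
    if n=='wrist':
        H=np.array(m['hand_eye']); Rt=R.from_euler('xyz',o['orientation'],degrees=True).as_matrix()
        C=Rt@H[:3,:3]; p=np.array(o['tool_pos'])+Rt@H[:3,3]
    else:
        C=R.from_euler('xyz',m['orientation'],degrees=True).as_matrix(); p=np.array(m['origin'])
    return m,C,p
def proj(c,X):
    m,C,p=c; q=(np.atleast_2d(X)-p)@C
    return np.c_[m['cx']+m['fx']*q[:,0]/q[:,2], m['cy']+m['fy']*q[:,1]/q[:,2]]
def ray(c,uv):
    m,C,p=c; d=C@np.array([(uv[0]-m['cx'])/m['fx'],(uv[1]-m['cy'])/m['fy'],1]); return p,d/np.linalg.norm(d)
def atz(c,uv,z):
    p,d=ray(c,uv); return p+d*(z-p[2])/d[2]
E
python3 - <<'E'
from h import *
S=cam('scene');D=cam('side')
a=np.linspace(0,2*np.pi,40)
def bbox(c,xy,z0,z1,r):
    P=np.vstack([np.c_[xy[0]+r*np.cos(a),xy[1]+r*np.sin(a),0*a+z] for z in (z0,z1)])
    q=proj(c,P); return np.r_[q.min(0),q.max(0)]
for c,u in ((S,(216,180.5)),(D,(278.5,166))): print('collar',atz(c,u,.222))
for c,u in ((S,(213,167)),(D,(277.5,146))): print('handle',atz(c,u,.270))
for nm,xy in (('s',atz(D,(277.5,146),.27)[:2]),):
    for c in (S,D): print(bbox(c,xy,.206,.238,.03),bbox(c,xy,.254,.285,.022),bbox(c,xy,0,.145,.08))
# bystanders
for n,c,u,z in (('cup',D,(300,240),.085),('planterA',S,(207,241),.116),('planterB',S,(246,310),.116),('flask',S,(271,245),.194),('wb',S,(304,203),.2)):
    print(n,atz(c,u,z))
E
python3 -c "
import cv2
a=cv2.imread('pics/scene0.png')[140:260,160:320]; b=cv2.imread('pics/side0.png')[125:285,220:340]
cv2.imwrite('pics/sc_z.png',cv2.resize(a,None,fx=5,fy=5,interpolation=2)); cv2.imwrite('pics/sd_z.png',cv2.resize(b,None,fx=3.7,fy=3.7,interpolation=2))"
```

```text
collar [0.51388782 0.08609008 0.222     ]
collar [0.50248571 0.1078551  0.222     ]
handle [0.50271386 0.09225992 0.27      ]
handle [0.50648042 0.08561672 0.27      ]
[203.29364839 168.55323071 224.08312879 190.86769592] [204.87466689 159.85868537 220.70735291 178.32130549] [189.33990425 176.10898819 241.37817309 242.66517072]
[265.79274974 150.06298248 288.46766082 172.59951037] [268.97960109 136.65067385 286.17675188 155.82388822] [247.88193763 167.28331901 304.95024254 240.5174293 ]
cup [0.44302044 0.24289997 0.085     ]
planterA [ 0.56266947 -0.05169848  0.116     ]
planterB [ 0.76911869 -0.18141588  0.116     ]
flask [ 0.75319361 -0.0155461   0.194     ]
wb [0.77207177 0.15548218 0.2       ]
```

View pics/sc_z.png

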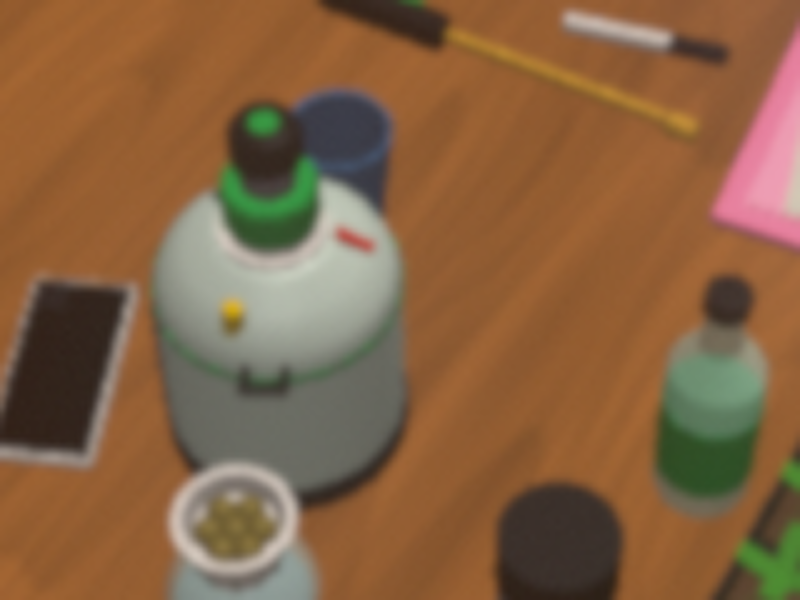

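View pics/sd_z.png

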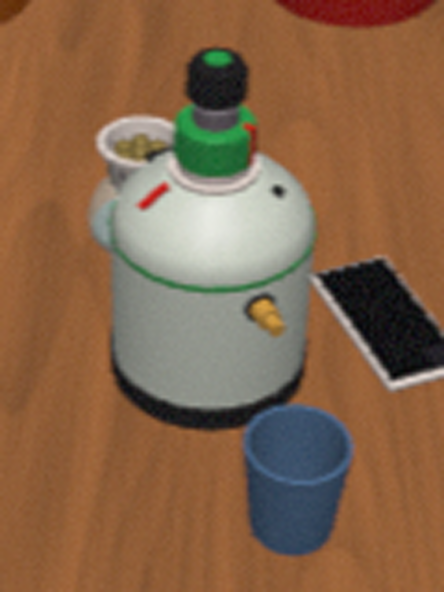

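Run:
```python
from h import *
S=cam('scene');D=cam('side')
def tri(u,v):
    f=lambda X: np.r_[proj(S,X)[0]-u,proj(D,X)[0]-v]
    s=least_squares(f,[.5,.09,.2]); return s.x.round(4),s.fun.round(2)
print('handle top',tri((212.6,164.4),(278.6,141)))
print('red mark',tri((160+355/5,140+240/5),(220+153/3.7,125+196/3.7)))
for z in(.183,): print(atz(S,(160+355/5,140+240/5),z),atz(D,(220+153/3.7,125+196/3.7),z), 'dot',atz(D,(220+278/3.7,125+190/3.7),z))
print('cup', atz(S,(160+341/5,140+133/5),.085), atz(D,(220+297/3.7,125+440/3.7),.085))
print('pointer',atz(D,(220+250/3.7,125+136/3.7),.225))
```

```text
handle top (array([0.5045, 0.0881, 0.2866]), array([-0.18, -0.09, -0.16,  0.07]))
red mark (array([0.5486, 0.1103, 0.1826]), array([-0.4 , -0.16, -0.36,  0.12]))
[0.55016214 0.11015664 0.183     ] [0.54766866 0.11024336 0.183     ] dot [0.45631539 0.09976801 0.183     ]
cup [0.44937123 0.25425279 0.085     ] [0.44291301 0.2567093  0.085     ]
pointer [0.47845965 0.09175015 0.225     ]
```

```bash
python3 -m crank '[[[-1,0,-62,0,0],[-1,0,-125,0,0],[-1,52,-158,-42,-0.18],[-1,104,-158,-85,-0.36],[-1,156,-158,-128,-0.54],[-1,208,-158,-170,-0.72],[-1,260,-158,-213,-0.9],[-1,311,-158,-255,-1.08],[-1,363,-158,-297,-1.26],[-1,415,-158,-340,-1.44],[-1,467,-158,-382,-1.62],[-1,519,-158,-425,-1.8]]]'
python3 - <<'E'
from h import *
o=ctrl.get_obs();print(o['joint_pos'],o['tool_pos'],o['orientation'],o['clock'])
Rt=R.from_euler('xyz',o['orientation'],degrees=True)
print(Rt.inv().apply(np.array([.5045,.088,.36])-o['tool_pos'])*1000)
E
```

```text
clock: 2.45
tool_pos: [0.4305, -0.0814, 0.3617]
orientation: [-90.0, 0.1, -150.8]
force: [0.8, -0.9, 0.5]
opening: 0.0877
[ 1.52660744e+01 -6.61104968e+00 -1.07166958e+01  8.24623481e-03
 -8.57969311e+01  1.39169497e+01] [ 0.43045304 -0.08139053  0.36169505] [-8.99685847e+01  9.25847096e-02 -1.50816353e+02] 2.45
[-147.24120395    1.87168556 -111.7832803 ]
```

```bash
python3 -m crank '[[[-1,-50,0,-39,0],[-1,-106,0,-82,0],[-1,-106,0,-82,0],[-1,-106,0,-82,0]]]'
python3 - <<'E'
from h import *
o,im=snap('wrist','w1.png');print(o['joint_pos'],o['tool_pos'],o['orientation'],o['clock'])
c=cam('wrist',o)
print(proj(c,[[.5045,.088,.2866],[.5045,.088,.238],o['tool_pos']]))
for n in('handle_top','collar'): print(n,ctrl.find_in('wrist',n)[:2])
E
```

```text
clock: 2.95
tool_pos: [0.4835, 0.04, 0.3608]
orientation: [-90.0, -0.0, -151.1]
force: [0.0, -1.3, 0.5]
opening: 0.0877
[ 2.80164625e+01 -1.53803971e+00 -6.21871571e+00  3.76896993e-03
 -8.53601399e+01  8.87312991e-01] [0.483506   0.03997297 0.36082408] [-8.99968761e+01 -4.08691454e-02 -1.51095919e+02] 2.95
[[210.14585575 228.14411784]
 [217.36402619 208.0408453 ]
 [258.82082377 229.78287752]]
handle_top [{'extent': [193.2, 195.9, 52.8, 51.7], 'confidence': 0.76}]
collar [{'extent': [192.5, 175.6, 60.3, 51.6], 'confidence': 0.66}, {'extent': [168.5, 104.6, 126.0, 147.3], 'confidence': 0.64}]
```

View pics/w1.png

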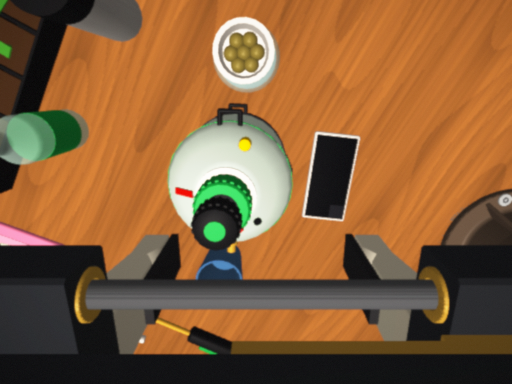

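Run:
```python
from h import *
o=ctrl.get_obs();print(o['tool_pos'],o['qvel'],o['clock'])
o,im=snap('wrist','w2.png');print(o['tool_pos'],o['clock'])
c=cam('wrist',o)
hsv=cv2.cvtColor(im,cv2.COLOR_RGB2HSV)
m=((hsv[...,0]>45)&(hsv[...,0]<80)&(hsv[...,1]>150)&(hsv[...,2]>90)).astype(np.uint8)
n,l,s,ce=cv2.connectedComponentsWithStats(m)
for i in range(1,n):
    if s[i,4]>100: print(s[i],ce[i],atz(c,ce[i],.2866))
m=((hsv[...,0]>172)|(hsv[...,0]<5))&(hsv[...,1]>170)&(hsv[...,2]>100)
n,l,s,ce=cv2.connectedComponentsWithStats(m.astype(np.uint8))
for i in range(1,n):
    if s[i,4]>15: print('red',s[i],ce[i],atz(c,ce[i],.183),atz(c,ce[i],.222))
```

```text
[0.48314817 0.03842785 0.36142515] [-0.41104698 -0.18341241 -0.01397141 -0.10084588  0.0668428  -0.18444168] 3.1
[0.48314817 0.03842785 0.36142515] 3.1
[  0  43  12  17 135] [ 4.91851852 51.12592593] [0.69459723 0.03341479 0.2866    ]
[ 193  180   58   48 1085] [224.67926267 196.8202765 ] [0.50618371 0.05581144 0.2866    ]
[203 223  22  20 358] [213.39664804 232.46089385] [0.50012064 0.08899715 0.2866    ]
red [175 189  17   9  93] [183.34408602 193.07526882] [0.54379208 0.11086235 0.183     ] [0.54134668 0.0951941  0.222     ]
```

```bash
python3 -m crank '[[[-1,-41,20,-35,0],[-1,-41,45,-35,0],[-1,-41,45,-35,0]]]'
cat >> h.py <<'E'
def green(f,z,lo=100):
    o,im=snap('wrist',f);c=cam('wrist',o)
    hsv=cv2.cvtColor(im,cv2.COLOR_RGB2HSV)
    m=((hsv[...,0]>45)&(hsv[...,0]<80)&(hsv[...,1]>150)&(hsv[...,2]>90)).astype(np.uint8)
    n,l,s,ce=cv2.connectedComponentsWithStats(m)
    print(o['tool_pos'],o['orientation'],o['clock'])
    for i in range(1,n):
        if s[i,4]>lo: print(s[i],ce[i],atz(c,ce[i],z))
    m=((hsv[...,0]>172)|(hsv[...,0]<5))&(hsv[...,1]>170)&(hsv[...,2]>100)
    n,l,s,ce=cv2.connectedComponentsWithStats(m.astype(np.uint8))
    for i in range(1,n):
        if s[i,4]>15: print('red',s[i],ce[i],atz(c,ce[i],.183),atz(c,ce[i],.222))
    return o,im
E
python3 -c "
from h import *
green('w3.png',.2866)"
```

```text
clock: 3.52
tool_pos: [0.5015, 0.0889, 0.3147]
orientation: [-90.0, -0.2, -151.2]
force: [-0.1, 0.1, 1.0]
opening: 0.0877
[0.5015361  0.08888027 0.31470457] [ -90.01298437   -0.18472256 -151.22982916] 3.525
[  0   5   9  17 109] [ 3.29357798 13.20183486] [0.68712721 0.05224531 0.2866    ]
[ 227  153   69   51 1462] [260.66689466 172.05335157] [0.51429649 0.06323351 0.2866    ]
[248 201  27  26 559] [260.97495528 213.3667263 ] [0.50010913 0.08858818 0.2866    ]
red [201 168  20  11 141] [210.5106383  173.12765957] [0.54404359 0.11072167 0.183     ] [0.54357404 0.09905161 0.222     ]
```

View pics/w3.png

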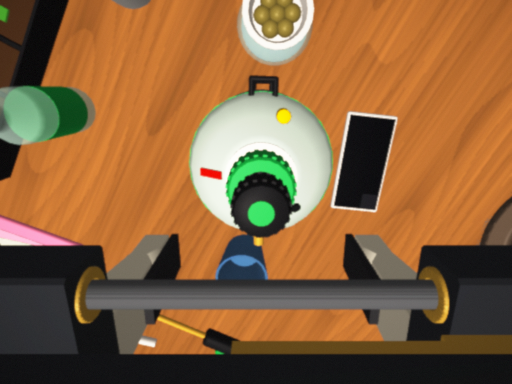

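```bash
python3 -m crank '[[[-1,0,30,0,0],[-1,0,54,0,0],[-1,0,54,0,0],[0.2,0,54,0,0],[1,0,54,0,0],[1,0,54,0,0],[1,0,54,0,0],[1,0,54,0,0],[1,0,54,0,0]]]'; python3 -c "
from h import *
green('w4.png',.2866);o=ctrl.get_obs();print(o['moment'],o['joint_pos'])"
```

```text
clock: 4.7
tool_pos: [0.5018, 0.0895, 0.262]
orientation: [-90.0, -0.1, -151.2]
force: [-3.5, -1.1, 2.3]
opening: 0.0413
[0.5018336  0.08950575 0.26197668] [-8.99977631e+01 -9.78785875e-02 -1.51184608e+02] 4.7
[  0  86  61  59 234] [ 29.64957265 122.70940171] [0.62725121 0.08358052 0.2866    ]
[ 220  163   85   67 2539] [261.74714455 188.94486018] [0.51647094 0.05957833 0.2866    ]
[245 233  35  33 893] [262.06270997 248.9675252 ] [0.50023562 0.088622   0.2866    ]
red [191 182  24  14 206] [202.49514563 188.41747573] [0.54386239 0.110582   0.183     ] [0.54333851 0.09665424 0.222     ]
[-0.6395346   1.87470193 -0.09951978] [ 3.22118648e+01  2.83888351e+00 -1.42372102e+01 -2.94180941e-03
 -7.30170661e+01 -3.39215101e+00]
```

View pics/w4.png

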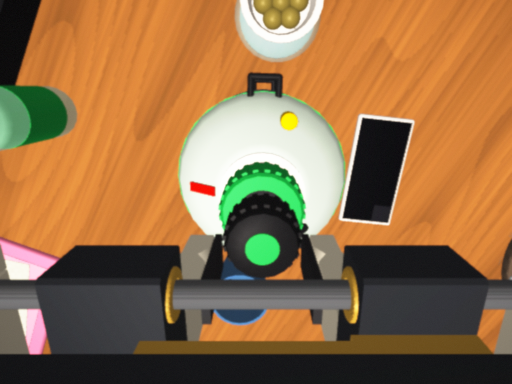

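```bash
python3 -m crank '[[[1,0,2,0,0],[1,0,4,0,0],[1,0,4,0,0]]]'; python3 -m crank '[[[1,0,2,0,0],[1,0,2,0,0]]]'; python3 -m crank '[[[1,0,2,0,0],[1,0,2,0,0]]]'
```

```text
clock: 5.12
tool_pos: [0.5019, 0.0896, 0.2577]
orientation: [-90.0, -0.1, -151.2]
force: [-4.2, -2.5, 0.2]
opening: 0.0416
clock: 5.38
tool_pos: [0.5019, 0.0895, 0.2557]
orientation: [-90.0, -0.1, -151.2]
force: [-5.4, -2.2, 1.9]
opening: 0.0417
clock: 5.62
tool_pos: [0.502, 0.0895, 0.2551]
orientation: [-90.0, -0.0, -151.2]
force: [-9.3, -1.5, 10.5]
opening: 0.0417
```

```bash
python3 -m crank '[[[1,0,1,0,0.12],[1,0,1,0,0.24],[1,0,1,0,0.24]]]'; python3 -m crank '[[[1,0,0,0,0.1],[1,0,0,0,0.2],[1,0,0,0,0.2]]]'
```

```text
clock: 6.0
tool_pos: [0.5024, 0.0897, 0.255]
orientation: [-90.0, 0.1, -165.0]
force: [-10.5, -1.4, 14.9]
opening: 0.0418
clock: 6.38
tool_pos: [0.5028, 0.0898, 0.255]
orientation: [-90.0, 0.1, -176.4]
force: [-8.4, -1.7, 14.1]
opening: 0.0415
```

```bash
python3 -m crank '[[[1,0,0,0,0.1],[1,0,0,0,0.2],[1,0,0,0,0.2]]]'; python3 -m crank '[[[1,0,0,0,0.1],[1,0,0,0,0.15],[1,0,0,0,0.15]]]'
```

```text
clock: 6.75
tool_pos: [0.5032, 0.0898, 0.255]
orientation: [-90.0, 0.1, 172.1]
force: [-6.6, -1.4, 12.3]
opening: 0.0413
clock: 7.12
tool_pos: [0.5035, 0.0898, 0.255]
orientation: [-90.1, 0.2, 163.5]
force: [-5.0, -1.7, 11.7]
opening: 0.041
```

```bash
python3 -m crank '[[[1,0,0,0,0.1],[1,0,0,0,0.15],[1,0,0,0,0.15]]]'; python3 -m crank '[[[1,0,0,0,0.1],[1,0,0,0,0.15],[1,0,0,0,0.15]]]'
```

```text
clock: 7.5
tool_pos: [0.5037, 0.0897, 0.2547]
orientation: [-90.1, 0.2, 154.9]
force: [-3.0, -3.0, 8.0]
opening: 0.0415
clock: 7.88
tool_pos: [0.5038, 0.0896, 0.2539]
orientation: [-90.1, 0.1, 146.4]
force: [2.2, -4.7, 2.8]
opening: 0.0412
```

```bash
python3 -m crank '[[[1,0,2,0,0],[1,0,4,0,0],[1,0,4,0,0]]]'; python3 -c "
from h import *
print(ctrl.get_obs()['moment'])"
```

```text
clock: 8.25
tool_pos: [0.5037, 0.0897, 0.2494]
orientation: [-90.0, 0.1, 146.4]
force: [3.1, -5.5, 1.5]
opening: 0.0413
[-2.06077818 -1.35842039 -0.05306536]
```

```bash
python3 -m crank '[[[1,0,2,0,0],[1,0,4.5,0,0],[1,0,4.5,0,0]]]';  python3 -m crank '[[[1,0,2,0,0],[1,0,2,0,0],[1,0,2,0,0]]]'
```

```text
clock: 8.62
tool_pos: [0.5036, 0.0897, 0.2448]
orientation: [-90.0, 0.1, 146.4]
force: [3.5, -5.2, 1.5]
opening: 0.0415
clock: 9.0
tool_pos: [0.5038, 0.0896, 0.2441]
orientation: [-90.1, 0.2, 146.5]
force: [-0.4, -4.1, 8.8]
opening: 0.0417
```

```bash
python3 -m crank '[[[-1,0,0,0,0],[-1,0,0,0,0],[-1,0,0,0,0],[-1,0,0,0,0],[-1,0,-40,0,0],[-1,0,-70,0,0],[-1,0,-70,0,0],[-1,0,-70,0,0]]]'; python3 -c "
from h import *
green('w5.png',.270);o=ctrl.get_obs();print(o['joint_pos'])
snap('side','side5.png')
print([ (d['extent'],d['confidence']) for n in('handle_top','collar') for d in ctrl.find_in('side',n)[:1]])
b=cv2.imread('pics/side5.png')[105:265,220:340]
cv2.imwrite('pics/sd5z.png',cv2.resize(b,None,fx=3.7,fy=3.7,interpolation=2))"
```

```text
clock: 10.0
tool_pos: [0.5022, 0.09, 0.3119]
orientation: [-90.0, -0.0, 146.4]
force: [0.2, -0.1, 0.4]
opening: 0.0877
[0.50221153 0.09004067 0.31187325] [-8.99798368e+01 -4.36867021e-02  1.46369828e+02] 10.0
[ 225  154   67   52 1107] [255.14272809 170.61246612] [0.48855123 0.06518686 0.27      ]
[246 194  26  24 495] [259.04646465 205.48282828] [0.50061812 0.08821427 0.27      ]
red [286 181  10   9  57] [290.87719298 186.21052632] [0.48105087 0.11475381 0.183     ] [0.47779507 0.10303976 0.222     ]
red [229 215  11   9  59] [233.84745763 219.16949153] [0.54787005 0.1123114  0.183     ] [0.53621235 0.10090446 0.222     ]
[ 3.22177550e+01  1.70505081e+00 -9.10361269e+00 -2.97852153e-02
 -7.92709961e+01 -6.58396811e+01]
[([266.7, 146.1, 18.0, 14.1], 0.78), ([266.1, 161.2, 25.5, 13.1], 0.63)]
```

View pics/w5.png

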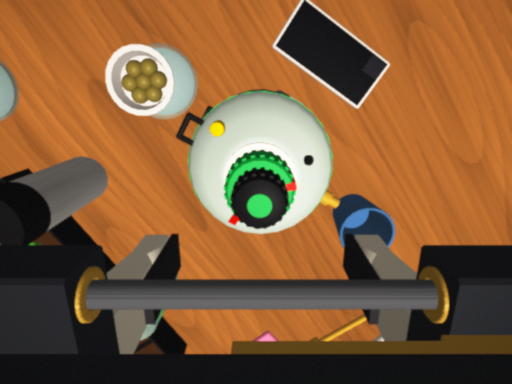

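View pics/sd5z.png

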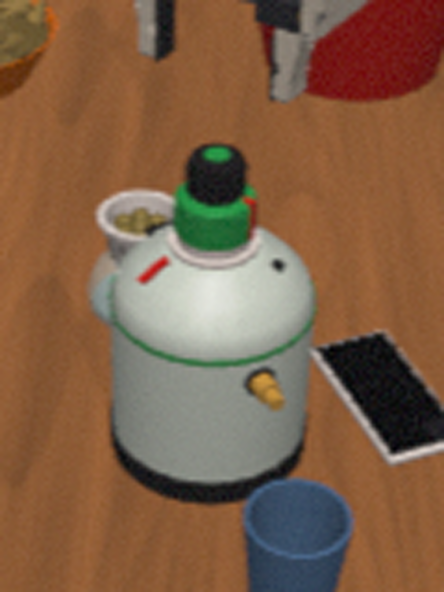

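```bash
python3 -m crank '[[[-1,-1.5,0,1.7,-0.18],[-1,-1.5,0,1.7,-0.36],[-1,-1.5,0,1.7,-0.54],[-1,-1.5,0,1.7,-0.72],[-1,-1.5,0,1.7,-0.9],[-1,-1.5,0,1.7,-1.08],[-1,-1.5,0,1.7,-1.26],[-1,-1.5,0,1.7,-1.44],[-1,-1.5,0,1.7,-1.62],[-1,-1.5,0,1.7,-1.8],[-1,-1.5,0,1.7,-1.98],[-1,-1.5,0,1.7,-2.16]]]'; python3 -m crank '[[[-1,0,0,0,-0.18],[-1,0,0,0,-0.36],[-1,0,0,0,-0.54],[-1,0,0,0,-0.64],[-1,0,0,0,-0.64]]]'; python3 -c "
from h import *
green('w6.png',.270);o=ctrl.get_obs();print(o['joint_pos'])"
```

```text
clock: 11.7
tool_pos: [0.5027, 0.0876, 0.312]
orientation: [-90.1, -0.0, -89.5]
force: [0.4, 0.6, 0.7]
opening: 0.0877
clock: 12.32
tool_pos: [0.5027, 0.0876, 0.3121]
orientation: [-90.0, 0.0, -53.2]
force: [0.0, -0.3, 0.5]
opening: 0.0876
[0.502721   0.08763613 0.3120744 ] [-9.00489917e+01  6.60610748e-03 -5.32486188e+01] 12.325
[ 226  153   71   57 1401] [261.37401856 173.31763026] [0.52122669 0.10328384 0.27      ]
[249 196  26  25 497] [261.20120724 207.66800805] [0.50062105 0.08800673 0.27      ]
red [266 114  10  26 177] [270.24293785 126.3220339 ] [0.54428841 0.1104499  0.183     ] [0.54720164 0.11383261 0.222     ]
red [229 207   8   7  33] [232.         209.96969697] [0.45490814 0.09086489 0.183     ] [0.46905641 0.09670942 0.222     ]
[ 3.19634367e+01  1.68985820e+00 -9.04931390e+00 -2.19486278e-03
 -7.92980402e+01  9.47023910e+01]
```

View pics/w6.png

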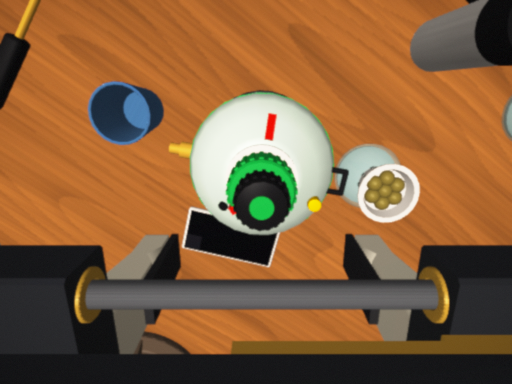

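```bash
python3 -m crank '[[[-1,0,40,0,0],[-1,0,70,0,0],[-1,0,85,0,0],[-1,0,95,0,0],[-1,0,100,0,0],[-1,0,100,0,0]]]'; python3 -m crank '[[[0,0,0,0,0],[0.5,0,0,0,0],[1,0,0,0,0],[1,0,0,0,0],[1,0,0,0,0],[1,0,0,0,0]]]'
```

```text
clock: 13.12
tool_pos: [0.5031, 0.0878, 0.2129]
orientation: [-90.0, -0.0, -53.2]
force: [-0.2, -0.5, 0.6]
opening: 0.0879
clock: 13.88
tool_pos: [0.5029, 0.0878, 0.2127]
orientation: [-90.0, 0.0, -53.2]
force: [-0.9, 1.3, 2.8]
opening: 0.0575
```

```bash
python3 -m crank '[[[1,0,0,0,0.1],[1,0,0,0,0.2],[1,0,0,0,0.3],[1,0,0,0,0.4],[1,0,0,0,0.5],[1,0,0,0,0.6],[1,0,0,0,0.7],[1,0,0,0,0.8],[1,0,0,0,0.9],[1,0,0,0,1.0],[1,0,0,0,1.0]]]';python3 -c "
from h import *
o=ctrl.get_obs();print(o['joint_pos'],o['moment'])
green('w7.png',.270)"
```

```text
clock: 15.25
tool_pos: [0.503, 0.0876, 0.2128]
orientation: [-90.0, -0.0, -110.5]
force: [-1.8, 0.1, 3.2]
opening: 0.0577
[ 3.19583004e+01  4.53871207e+00 -1.88805842e+01  1.41670613e-02
 -6.65733040e+01  3.75657195e+01] [-0.18835988  0.58808894 -0.23563636]
[0.50295029 0.08759845 0.21275493] [-8.99851845e+01 -2.06077650e-03 -1.10470349e+02] 15.25
[ 207  185  110   84 3115] [261.2035313  221.68218299] [0.52977043 0.07731542 0.27      ]
[244 269  36  11 287] [261.34146341 275.1533101 ] [0.50639109 0.08594558 0.27      ]
red [192 151  30  34 392] [206.35714286 167.52040816] [0.54416157 0.11055016 0.183     ] [0.55054547 0.10103202 0.222     ]
red [211 269   4   9  24] [212.875      272.83333333] [0.4698443  0.13738776 0.183     ] [0.4899622  0.12290997 0.222     ]
```

View pics/w7.png

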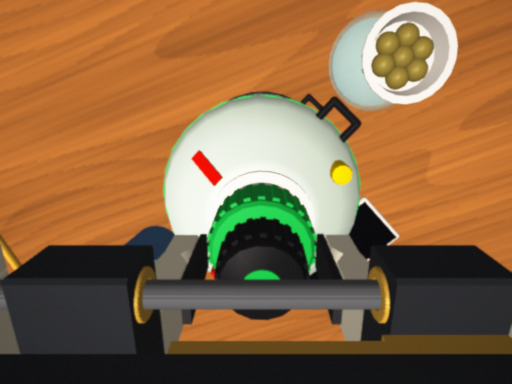

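```bash
python3 -m crank '[[[1,0,0,0,0.1],[1,0,0,0,0.2],[1,0,0,0,0.3],[1,0,0,0,0.4],[1,0,0,0,0.5],[1,0,0,0,0.6],[1,0,0,0,0.7],[1,0,0,0,0.8],[1,0,0,0,0.9],[1,0,0,0,1.0],[1,0,0,0,1.1],[1,0,0,0,1.1]]]';python3 -c "
from h import *
o=ctrl.get_obs();print(o['joint_pos'],o['moment'])
green('w8.png',.270)"
```

```text
clock: 16.8
tool_pos: [0.5027, 0.0874, 0.2127]
orientation: [-90.0, -0.0, -173.4]
force: [-1.6, 0.2, 4.1]
opening: 0.0575
[ 3.19560899e+01  4.53478861e+00 -1.88898940e+01  1.12649447e-02
 -6.65986544e+01 -2.53618111e+01] [-0.26411255  1.04225329 -0.18678752]
[0.50270822 0.08744791 0.21270931] [-8.99806635e+01 -1.66606603e-02 -1.73401248e+02] 16.8
[ 207  184  110   84 3742] [261.48343132 217.23784073] [0.50460182 0.05554289 0.27      ]
[  0 208  59  45 231] [ 28.60606061 232.88311688] [0.59902367 0.07349438 0.27      ]
[244 269  36  11 297] [261.71043771 274.96632997] [0.50139143 0.08208829 0.27      ]
red [186 232  22   5  50] [197.18 233.34] [0.54370692 0.10770331 0.183     ] [0.53761159 0.08887322 0.222     ]
red [211 269   6  10  35] [213.77142857 273.22857143] [0.52983134 0.13818616 0.183     ] [0.52630072 0.11372172 0.222     ]
```

View pics/w8.png

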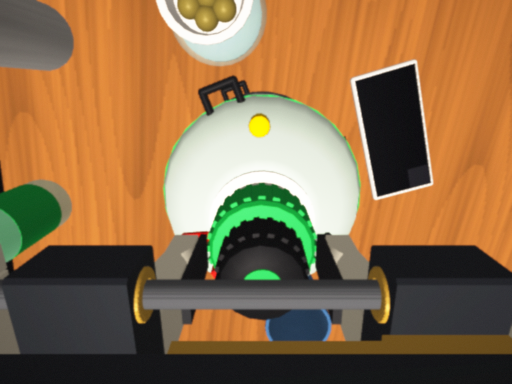

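```bash
for i in 1; do python3 -m crank '[[[1,0,0,0,0.08],[1,0,0,0,0.16],[1,0,0,0,0.24],[1,0,0,0,0.24]]]';python3 -c "
from plant import ctrl
print(ctrl.get_obs()['moment'])"; done; python3 -m crank '[[[1,0,0,0,0.06],[1,0,0,0,0.12],[1,0,0,0,0.12]]]';python3 -c "
from plant import ctrl
print(ctrl.get_obs()['moment'])"
```

```text
clock: 17.35
tool_pos: [0.5026, 0.0874, 0.2127]
orientation: [-90.0, -0.0, 172.9]
force: [-3.1, -1.5, 5.8]
opening: 0.0578
[-0.66050212  1.30215594  0.39548366]
clock: 17.73
tool_pos: [0.5024, 0.0869, 0.2127]
orientation: [-89.9, -0.0, 166.1]
force: [-3.8, -4.0, 4.7]
opening: 0.0577
[-1.53848681  1.41907974  0.74530528]
```

```bash
python3 -m crank '[[[-1,0,0,0,0],[-1,0,0,0,0],[-1,0,0,0,0],[-1,0,0,0,0],[-1,0,-40,0,0],[-1,0,-90,0,0],[-1,0,-130,0,0],[-1,0,-130,0,0]]]';python3 -c "
from h import *
green('w9.png',.270); o,im=snap('side','side9.png'); snap('scene','scene9.png')
b=cv2.imread('pics/side9.png')[105:265,220:340]
cv2.imwrite('pics/sd9z.png',cv2.resize(b,None,fx=3.7,fy=3.7,interpolation=2))
a=cv2.imread('pics/scene9.png')[140:260,160:320];cv2.imwrite('pics/sc9z.png',cv2.resize(a,None,fx=5,fy=5,interpolation=2))"
```

```text
clock: 18.73
tool_pos: [0.5044, 0.0882, 0.346]
orientation: [-90.2, 0.3, 165.9]
force: [0.1, 0.0, -1.0]
opening: 0.0874
[0.50437915 0.0882355  0.34604282] [-90.22197712   0.28846302 165.87399645] 18.725
[ 233  147   62   51 1026] [263.90253411 164.39961014] [0.49486675 0.06589062 0.27      ]
[  0 159  25  29 365] [  9.98630137 170.96712329] [0.69495001 0.02157536 0.27      ]
[253 181  23  22 385] [263.81558442 191.82337662] [0.50047332 0.08823391 0.27      ]
[  5 192  41  38 691] [ 24.87264834 209.07525326] [0.69830118 0.05458798 0.27      ]
[ 30 234  34  12 190] [ 44.03684211 240.60526316] [0.69551419 0.08529172 0.27      ]
red [222 191  14  11  77] [228.71428571 196.46753247] [0.54576651 0.11123995 0.183     ] [0.53850032 0.09953882 0.222     ]
```

View pics/w9.png

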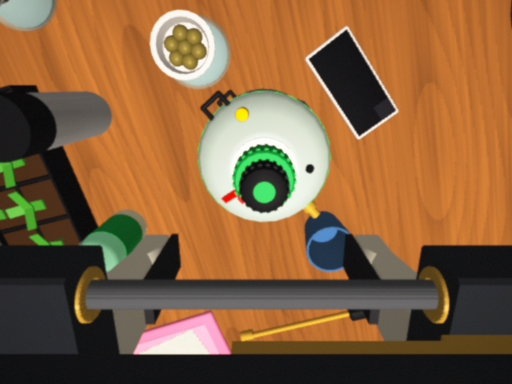

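View pics/sd9z.png

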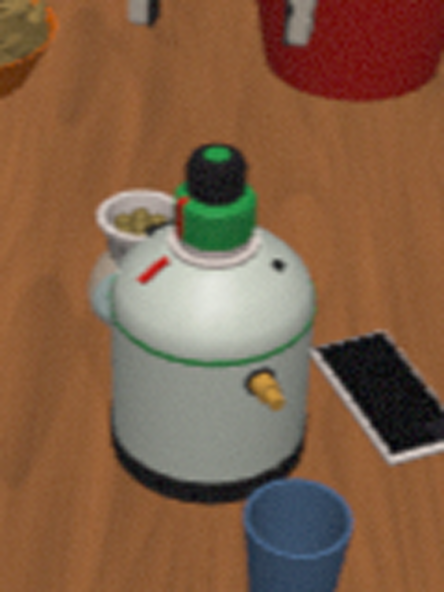

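View pics/sc9z.png

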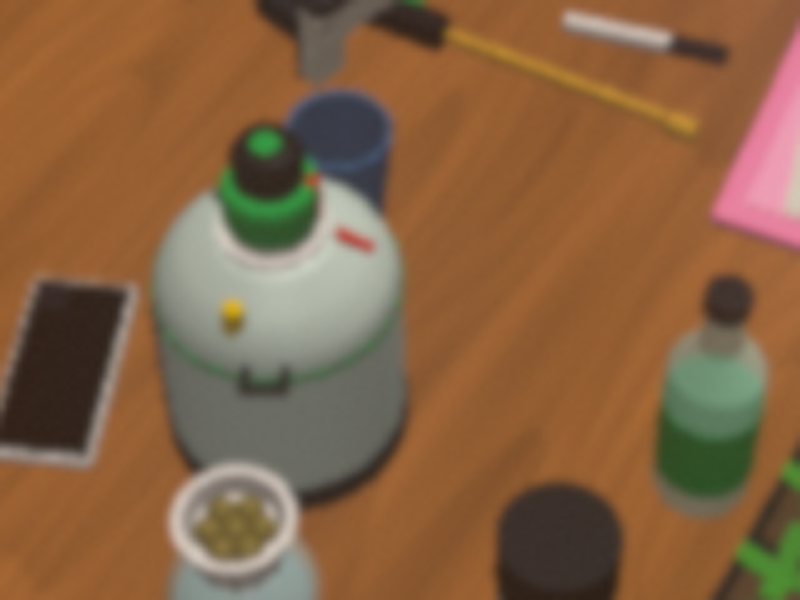

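Run:
```python
from h import *
S=cam('scene');D=cam('side')
for ax in ((.5045,.088),(.5025,.0878)):
  for deg in (20,26.7,33,40,47,55):
    a=np.radians(deg)
    P=[[ax[0]+r*np.cos(a),ax[1]+r*np.sin(a),z] for r,z in((.031,.222),(.031,.236),(.049,.183))]
    print(ax,deg,proj(S,P).round(1).tolist(),proj(D,P).round(1).tolist())
im=ctrl.snapshot('wrist')
cv2.imwrite('pics/w9z.png',cv2.resize(im[130:230,200:330,::-1],None,fx=6,fy=6,interpolation=2))
im=ctrl.snapshot('side')
cv2.imwrite('pics/sd9zz.png',cv2.resize(im[135:185,250:310,::-1],None,fx=10,fy=10,interpolation=2))
```

```text
(0.5045, 0.088) 20 [[223.9, 180.2], [223.7, 177.2], [230.2, 189.2]] [[266.8, 163.8], [266.8, 159.4], [260.4, 176.7]]
(0.5045, 0.088) 26.7 [[224.0, 179.3], [223.9, 176.2], [230.4, 187.8]] [[267.3, 164.5], [267.4, 160.1], [261.1, 177.9]]
(0.5045, 0.088) 33 [[224.1, 178.4], [223.9, 175.4], [230.5, 186.4]] [[267.9, 165.1], [268.0, 160.8], [262.1, 179.0]]
(0.5045, 0.088) 40 [[224.0, 177.5], [223.8, 174.4], [230.3, 184.9]] [[268.7, 165.8], [268.8, 161.5], [263.3, 180.1]]
(0.5045, 0.088) 47 [[223.7, 176.5], [223.5, 173.5], [229.9, 183.5]] [[269.7, 166.4], [269.8, 162.1], [264.8, 181.1]]
(0.5045, 0.088) 55 [[223.2, 175.5], [223.0, 172.4], [229.1, 181.9]] [[271.0, 167.1], [271.1, 162.7], [266.8, 182.1]]
(0.5025, 0.0878) 20 [[223.3, 180.0], [223.1, 176.9], [229.6, 189.0]] [[267.5, 163.7], [267.6, 159.4], [261.1, 176.7]]
(0.5025, 0.0878) 26.7 [[223.4, 179.1], [223.2, 176.0], [229.8, 187.6]] [[268.1, 164.5], [268.1, 160.1], [261.9, 177.9]]
(0.5025, 0.0878) 33 [[223.5, 178.2], [223.3, 175.2], [229.9, 186.2]] [[268.7, 165.1], [268.7, 160.8], [262.8, 179.0]]
(0.5025, 0.0878) 40 [[223.4, 177.3], [223.2, 174.2], [229.7, 184.7]] [[269.5, 165.8], [269.6, 161.4], [264.1, 180.1]]
(0.5025, 0.0878) 47 [[223.1, 176.3], [222.9, 173.3], [229.3, 183.3]] [[270.5, 166.4], [270.6, 162.0], [265.6, 181.1]]
(0.5025, 0.0878) 55 [[222.6, 175.3], [222.4, 172.2], [228.5, 181.7]] [[271.7, 167.0], [271.8, 162.7], [267.5, 182.1]]
```

View pics/w9z.png

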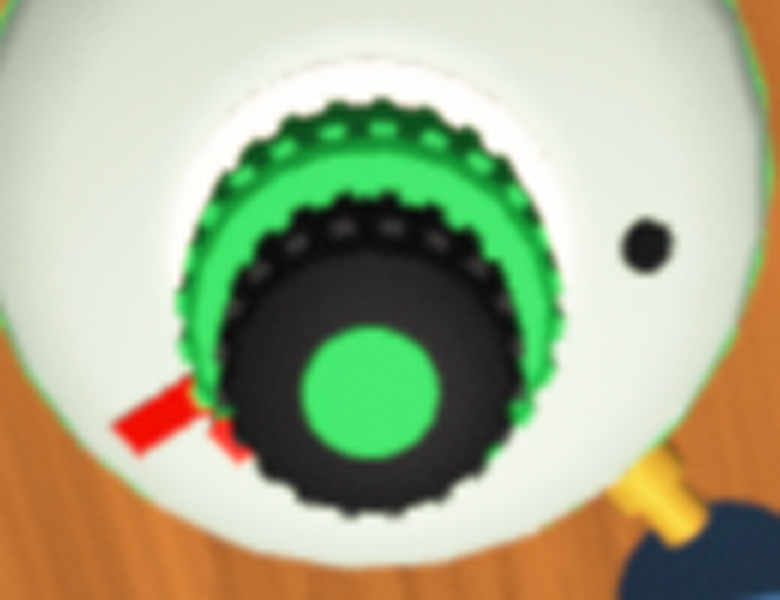

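View pics/sd9zz.png

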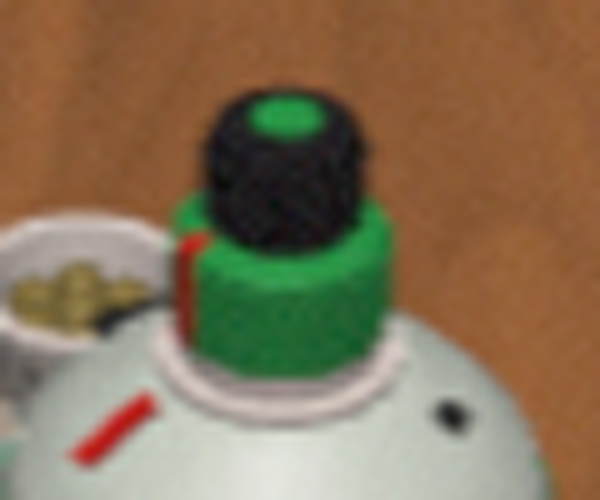

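Run:
```python
from h import *
o=ctrl.get_obs();W=cam('wrist',o);D=cam('side')
ax=(.5005,.0882)
for deg in (15,20,26.7,33,40,47):
    a=np.radians(deg)
    P=[[ax[0]+r*np.cos(a),ax[1]+r*np.sin(a),z] for r,z in((.031,.238),(.026,.238),(.049,.183))]
    print(deg,((proj(W,P)-[200,130])*6).round(0).tolist())
    P=[[.504+r*np.cos(a),.088+r*np.sin(a),z] for r,z in((.031,.238),(.024,.238),(.049,.183))]
    print('   side',((proj(D,P)-[250,135])*10).round(0).tolist())
```

```text
15 [[188.0, 421.0], [217.0, 405.0], [128.0, 368.0]]
   side [[168.0, 232.0], [193.0, 229.0], [101.0, 408.0]]
20 [[198.0, 435.0], [225.0, 417.0], [141.0, 387.0]]
   side [[170.0, 238.0], [196.0, 233.0], [105.0, 417.0]]
26.7 [[213.0, 452.0], [237.0, 432.0], [161.0, 411.0]]
   side [[176.0, 245.0], [200.0, 239.0], [113.0, 429.0]]
33 [[229.0, 467.0], [250.0, 445.0], [182.0, 431.0]]
   side [[182.0, 252.0], [204.0, 244.0], [122.0, 440.0]]
40 [[248.0, 482.0], [267.0, 457.0], [208.0, 450.0]]
   side [[190.0, 258.0], [211.0, 249.0], [135.0, 451.0]]
47 [[269.0, 494.0], [284.0, 468.0], [236.0, 467.0]]
   side [[200.0, 265.0], [218.0, 254.0], [150.0, 461.0]]
```

Run:
```python
from h import *
D=cam('side');S=cam('scene')
for z in (.270,.273,.281,.2866): print(z,proj(D,[.5045,.0881,z]),proj(S,[.5045,.0881,z]))
for c in (('scene','w'),):
    a=cv2.imread('pics/scene0.png').astype(int);b=cv2.imread('pics/scene9.png').astype(int)
    d=(abs(a-b).max(2)>40).astype(np.uint8); n,l,s,ce=cv2.connectedComponentsWithStats(d)
    print([s[i].tolist() for i in range(1,n) if s[i,4]>8])
print(ctrl.get_obs()['force'])
```

```text
0.27 [[278.25962745 146.52645298]] [[212.75066428 168.15753433]]
0.273 [[278.29245219 145.54684891]] [[212.69030142 167.46863495]]
0.281 [[278.38058212 142.91674664]] [[212.52828925 165.61964882]]
0.2866 [[278.44279532 141.06008915]] [[212.41396783 164.31493996]]
[[16, 0, 24, 15, 290], [57, 0, 14, 23, 82], [173, 0, 72, 156, 6178], [0, 9, 38, 82, 973], [80, 44, 11, 23, 89], [91, 76, 39, 88, 2130], [43, 101, 11, 16, 75], [29, 125, 17, 38, 444], [205, 160, 14, 9, 64], [42, 163, 39, 14, 211], [210, 167, 6, 5, 26], [218, 173, 6, 5, 20]]
[ 0.46400393  0.50096327 -0.64859409]
```

View pics/scene9.png

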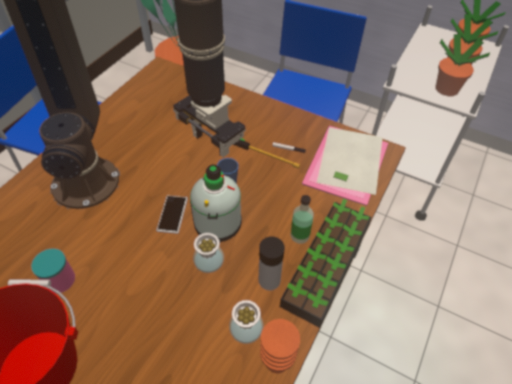

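```bash
python3 -c "
from plant import ctrl
print(ctrl.close_job(), ctrl.get_obs()['clock'])"
```

```text
the job is handed in; nothing more can be done
the job is handed in; nothing more can be done
```

The handle is stowed and the collar is at its stop by the locked mark. I handed the job in at about 19 s of the 58 s allowed; no verdict was reported.

**Handle:** I gripped it and pressed it lightly onto the barrel rim. It began to drop into the notches after about 1.1 rad clockwise. I then pushed it down until the force rose; the tool ended 11 mm below the height where the keys rested on the rim. The last side picture puts its top at about 0.270 m.

**Collar:** I turned it clockwise in a single grasp, with no regrasp needed. Over the last 0.2 to 0.3 rad the wrist moment rose to about 0.75 N m, well above the 0.2 N m it takes to turn, so it was against the stop. After letting go, the side and wrist pictures put the pointer within about 3° of the red mark (the limit is 5.7°). I did not regrip the collar to test the stop a second time.

**Other things:** Comparing the scene picture before and after shows change only at the arm, the handle and the collar's pointer. The gripper was open and raised about 75 mm above the handle, with a force reading under 1 N.

**Disagreement:** The wrist camera put the sprayer's axis about 4 mm nearer the robot than the two fixed cameras did. I used a value in between, and the forces stayed low when the jaws closed on the handle and the collar.

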